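Load a reagent pack and close the locked slide-out drawer

ROBOT

A 7-joint arm with a two-finger parallel gripper is mounted at the origin on the work surface. World frame = base frame: x ahead of the robot, y to its left, z up, the work surface at z = 0. Lengths are in m, angles in rad, forces in N, time in s.
With the tool pointing down it reaches from about 0.4 to 0.85 m from the base axis. Payload 10.4 kg.
Tool frame: the origin (TCP) lies at the very end of the fingers, on their centre line; the grasp point (between the pads) lies 19 mm behind it; z points along the fingers, y is the direction in which the jaws open and shut (so a half turn about z gives the same grasp; the last joint's range is limited). The gripper opens to 87 mm and grips with 3 to 60 N. Pads are 19 mm wide; open, the fingers measure 117 mm over their backs; the gripper's body (75 mm by 190 mm) begins 51 mm behind the grasp point.
Start: joints at [-1.181, 0.332, -0.065, 1.46, 0.022, 1.35, -0.088], TCP at [0.251, 0.573, 0.223] pointing down, gripper open.
Joint ranges: [-2.6, 2.6], [-0.5, 2.12], [-1.47, 1.34], [0.16, 2.42], [-1.27, 4.41], [0.06, 2.06], [-2.6, 2.6]. Speed limits (rad/s): [2.22, 2.22, 2.79, 2.79, 3.14, 3.14, 3.14].

INTERFACE

Orientations are given as a unit quaternion [x, y, z, w].
In Python, from bench import r, eyes, job gives the robot as it stands. The module is installed in compiled form; this text tells all that it offers.
- The arm moves only by the tool play_rows, never from a script. Its argument "motion" is a list of rows, each a list of 7 numbers: the shift along the tool's x, y, z as a fraction of full scale, then the turn, a rotation vector about the tool's x, y, z as a fraction of full scale, then the opening in per cent of the stroke, from 0 (shut) to 100 (fully open). A call has 1 to 5 rows; each row is the pose to reach, as a shift and turn from the pose commanded when the call began, along the tool's axes at that moment; what a row does not reach only later rows make up. Full scale, the value 1, is 0.2 m for a shift and 90 degrees for a turn. A row lasts 1/8 s, in which the tool goes at most 62.5 mm and 10.7 degrees, less where a joint would pass 70% of its speed; a pose out of reach is approached as far as the arm can. A call with a number of a shift or a turn outside -1 to 1 is refused whole. A call with a gripper value outside its range is refused whole. The fingers move at their own pace and stop on an object; "squeeze" is the grip in N (left out, the last holds). Time passes only in rows, so rows that repeat a pose let the fingers close. It gives the time, the measured TCP pose, the force and the opening at its end, in the units of the state.
- r.read_state(): the state, without advancing time (a new reading comes with each control period).
- eyes.camera(name): name is "scene" or "top" or "wrist"; returns a dict with "image" (420x560x3 uint8, red, green, blue), "mtx" (3x3 intrinsics, pixels), "R" (3x3) and "t" (3): a world point X has camera coordinates R X + t. Camera axes: x right, y down, z forward; pixel columns grow to the right and rows downward; lengths in m; the calibration is good to about 2 mm. The wrist camera is an equidistant fisheye: a pixel r from the principal point sees the ray r / f radians off the axis. A picture is of the moment at which its call begins. There is no depth.
- job.close_job(): hands the job in, once; it reports no verdict.
Trained networks look in a picture, given as the dict that the camera call returned (one of the last four; its "shot" number tells which), for a name from the list of things; names that differ only in an ending like _2 or _b are one class to them, and where a whole thing is asked for, a point or a joint stands for the part that bears it (a point fixed in the world has none). Each returns a list of dicts, best first, with "p" (0 to 1); they miss things now and then, are a little off and sometimes report something else, mostly with a low value. They report only what shows in the picture. A call takes as long as a camera call. They do not tell look-alikes from the thing itself.
- eyes.regions_of(picture, label): "region" (420x560 bool, what is visible of it) and "xy" ([column, row] in pixels, amid what is visible of it).
- eyes.landmark_of(picture, label): "xy" ([column, row] in pixels: a listed point, or the origin of a listed thing).
The state is a dict: "time": time; "joint_positions": joint angles; "joint_vel": joint speeds; "joint_torque": joint torques, N m; "ee_pos": TCP position; "eef_rot": TCP orientation; "ft_force": force on the tool from outside, world axes, zero at the start; "torque": the same for the moment, N m; "width": finger opening in m.
Only numpy, scipy, OpenCV 4.12 (cv2) and the standard library are available. Lean on these libraries where they do the work, as an engineer would, in place of code of your own. Each camera call takes 0.05 s, during which the arm holds its last target. There are 200 camera calls.

TASK

Take the reagent pack with the two round discs on its top out of the bench holder and stand it upright in the empty front pocket of the locked-out drawer, lowering it gently to the floor without dropping it (in the holder the fingers reach only its ends, in the drawer there is room for them only at its broad sides). Then press the release lever on the drawer's slide and push the drawer fully home. Leave the other packs standing where they are and do not disturb the things round about.

Things in the scene. Friction and masses are not known exactly. Their poses are not given: they have to be found in the camera images.
- pack_c (a point): Centre (half-way up) of the reagent pack to load: upright white block 62 mm long (x), 32 wide (y), 70 tall, 0.15 to 0.31 kg, the only one with two grey discs (18 mm across, 2 high) along its flat top. Starts in one of the holder's three slots, bottom 3 mm above the bench; neighbours stand 8 mm beside it, so there it can be gripped only at its two ends (62 mm apart).
- other_a_c (a point): Centre of another pack in the holder: the same block, one larger disc (24 mm) on its top. Must stay where it stands.
- other_b_c (a point): Centre of a second such one-disc pack in the holder. Must stay where it stands.
- seated_c (a point): Centre of a one-disc pack that already stands loose in the drawer's rear pocket, long side across the drawer; it rides along with the drawer and must stay upright in its pocket.
- holder: Grey low open tray fixed to the bench, 72 mm (x) x 126 mm (y), rim 22 mm high, floor 3 mm thick; three slots in a row along its y, 40 mm apart (centre slot at its origin), each holding a pack with its long side along the tray's x. Origin at the middle of its underside.
- mouth (a point): On the bench, middle of the mouth of the fixed white drawer unit. x points into the unit (the drawer comes out to -x), y sideways, z up. The unit fills x 0 to 340 mm, y -120 to 140, 130 high. The drawn-out drawer with handle and lever fills x -276 to 0, y -53 to 88; walls 100 mm and front plate 102 mm high.
- pocket (a point): Middle of the floor of the empty front pocket; axes as mouth, moves with the drawer. Floor 18 mm above the bench. 74 mm wide in y between the drawer walls (82 mm above this floor), 40 mm in x between two ribs 10 mm high, 4 thick; the pack stands with its long side along y. Beside the pack 34 mm are free to the front plate, 53 mm to the rear pack.
- pocket2 (a point): Middle of the floor of the rear pocket, 85 mm further in; of the same size.
- lever_pad (a point): Centre of the top of the release lever's ribbed black thumb pad, beside the drawer, moves with it: 44 mm along x, 30 along y, level and 90 mm above the bench at rest, 90 mm outside the mouth and 70 mm to +y of its middle. A see-saw: pressing the pad down 6 mm (4.5 N) lifts its nose over the catch at the mouth; 10 mm (7 N) is the stop. A spring lifts it again.
- handle (a point): Middle of the round bar handle (11 mm thick, 90 mm long along y, 65 mm above the bench) 35 mm out from the drawer's front plate; moves with the drawer. Pushed towards +x of mouth it slides the drawer in, with about 5 N, once unlocked.
- drawer (a joint): Travel of the drawer in m: 0 = fully out and locked (about 3 mm of play), 0.220 = fully home, with the front plate against the unit.
- lever (a joint): Turn of the release lever in rad: 0 = up (locks when the drawer is out), 0.17 = just free of the catch, 0.30 = fully down.
- tipbox_c (a point): Centre of a bystander: closed box with a grey lid, 86 (x) x 60 (y) x 58 mm high, loose.
- jar_c (a point): Centre of a bystander: white lidded jar, 54 mm across, 88 mm high, loose.
- tuberack_c (a point): Centre of a bystander: black rack full of capped sample tubes, 160 (x) x 46 (y) x 92 mm high, loose.
- thumb_stop (a point): Middle of the outer (-x) face of a steel tab fixed to the drawer at the inner end of the thumb pad (22 mm from the pad's centre), 50 mm wide in y, from 94 to 112 mm above the bench. With the pad held down, push this tab towards +x of mouth to slide the drawer in; after about 20 mm of slide the lever may be let go.
Not all that is in view belongs to the job. What is shaped like the part that bears pack_c but purple is not meant.

How it is judged:
By the outcome, as a careful person would: the job done as asked, in the order asked, and still so for the second after the job is handed in, with the robot touching nothing.
It also fails if it takes over 70 s, if anything falls off the work surface, if the arm or the gripper's body presses on something with over 40 N, if the wrist force passes 120 N, or if a joint passes its speed limit or range.

## Working session

There is one attempt and no reset: what is moved stays moved. The work goes in short steps, Python scripts to look and compute and a tool call to move; the robot and the scene stay as the last step left them, time stands still between calls to the robot, and variables do not carry over. Pictures are saved under pics/ and viewed, about 8 in all and at most 12, crops included, and the job is handed in when it is done.

Besides the shell and the picture viewer there is one more tool, called after "Emit:" as name([rows], argument=value, ...), one row to a line, values as JSON. play_rows: Moves the arm, as the interface text tells. Shift numbers are shares of 0.2 m and turn numbers shares of 90 degrees, none past 1 either way. Its arguments: {"type":"object","properties":{"motion":{"type":"array","items":{"type":"array","items":{"type":"number"}}},"squeeze":{"type":"number"}},"required":["motion"]}

```bash
mkdir -p pics; ls; cat > h.py <<'E'
import numpy as np, cv2
from scipy.spatial.transform import Rotation as Ro
from bench import r, eyes, job
def save(p,n): cv2.imwrite(f'pics/{n}.png',p['image'][:,:,::-1])
def ray(p,xy):
    K,R,t=[np.array(p[k]) for k in('mtx','R','t')]
    d=np.linalg.inv(K)@[xy[0],xy[1],1]; return -R.T@t, R.T@d
def atz(p,xy,z):
    c,d=ray(p,xy); return c+d*(z-c[2])/d[2]
def proj(p,X):
    q=np.array(p['R'])@X+p['t']; q=np.array(p['mtx'])@q; return q[:2]/q[2]
def tri(obs):
    A=np.zeros((3,3));b=np.zeros(3)
    for p,xy in obs:
        c,d=ray(p,xy);d=d/np.linalg.norm(d);M=np.eye(3)-np.outer(d,d);A+=M;b+=M@c
    return np.linalg.solve(A,b)
E
python3 - <<'E'
from h import *
np.set_printoptions(precision=4,suppress=True)
s=r.read_state();print({k:np.round(v,3) for k,v in s.items()})
ps={n:eyes.camera(n) for n in('scene','top','wrist')}
for n,p in ps.items():
    save(p,n+'0'); print(n,p['mtx'].tolist() if hasattr(p['mtx'],'tolist') else p['mtx'], -np.array(p['R']).T@p['t'])
for l in 'pack_c other_a_c seated_c holder mouth pocket pocket2 lever_pad handle thumb_stop tipbox_c jar_c tuberack_c'.split():
    for n in('scene','top'):
        print(l,n,[(np.round(d['xy'],1).tolist(),round(float(d['p']),2)) for d in eyes.landmark_of(ps[n],l)][:4])
a=np.hstack([ps['scene']['image'],ps['top']['image']])
E
```

```text
pics
{'time': np.float64(0.0), 'joint_positions': array([-1.181,  0.333, -0.065,  1.461,  0.022,  1.35 , -0.088]), 'joint_vel': array([ 0.001,  0.001, -0.   , -0.001, -0.001, -0.001,  0.001]), 'joint_torque': array([  0.001, -62.326,   0.025, -38.989,  -0.061,   0.04 ,   0.   ]), 'ee_pos': array([0.251, 0.572, 0.222]), 'eef_rot': array([ 0.205,  0.979, -0.001, -0.   ]), 'ft_force': array([ 1.296,  0.061, -1.15 ]), 'torque': array([ 0.031, -0.028,  0.03 ]), 'width': np.float64(0.087)}
scene [[497.87768338385115, 0.0, 277.9768518096419], [0.0, 497.87768338385115, 209.11199280498917], [0.0, 0.0, 1.0]] [ 1.3475 -0.3038  1.0258]
top [[504.7180152812074, 0.0, 279.2795689392838], [0.0, 504.7180152812074, 218.79807023158006], [0.0, 0.0, 1.0]] [0.4358 0.1455 1.2196]
wrist [[325.19226210127806, 0.0, 278.3052848610857], [0.0, 325.19226210127806, 210.84295927039992], [0.0, 0.0, 1.0]] [0.1894 0.6006 0.3854]
pack_c scene [([325.8, 159.6], 0.86), ([359.6, 159.2], 0.69)]
pack_c top [([137.1, 258.8], 0.64), ([180.1, 275.5], 0.56)]
other_a_c scene [([307.3, 176.5], 0.96), ([317.5, 169.7], 0.48)]
other
[... 534 characters left out ...]
5, 147.0], 0.73)]
lever_pad scene [([203.7, 277.6], 0.9), ([190.0, 203.4], 0.73), ([229.4, 259.4], 0.22)]
lever_pad top [([384.8, 168.4], 0.75)]
handle scene [([265.2, 234.2], 0.72)]
handle top [([305.2, 198.2], 0.76), ([397.3, 166.8], 0.49)]
thumb_stop scene [([196.9, 275.6], 0.67), ([169.1, 289.5], 0.44)]
thumb_stop top [([397.9, 167.2], 0.67), ([346.3, 201.3], 0.18)]
tipbox_c scene [([194.5, 204.5], 0.91)]
tipbox_c top [([357.6, 290.4], 0.96), ([305.9, 199.1], 0.36), ([385.1, 168.3], 0.22)]
jar_c scene [([284.8, 278.5], 0.86)]
jar_c top [([382.4, 200.9], 0.19)]
tuberack_c scene [([377.1, 228.3], 0.69), ([314.0, 174.0], 0.42), ([283.7, 278.3], 0.28)]
tuberack_c top [([191.7, 149.3], 0.98)]
```

View pics/scene0.png

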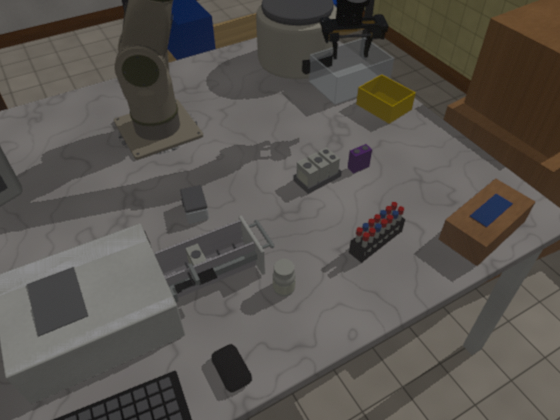

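View pics/top0.png

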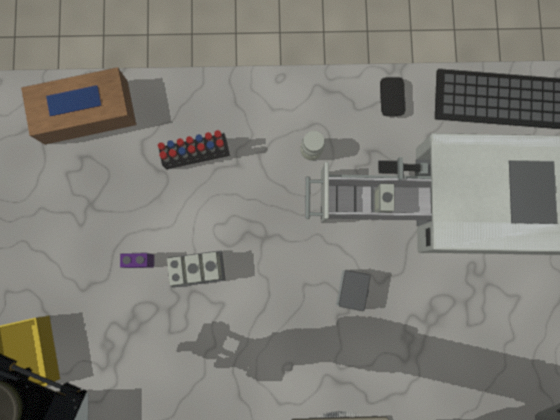

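The scene view shows the holder at (315,170), the drawer at (215,255) with the jar beside it, and the tube rack at (377,230). In the top view the two-disc pack is the leftmost in the holder at (176,271), and the purple decoy is at (137,260). The drawer sticks out to image-left of the unit, with its mouth at (430,200) and the pad at (388,167). Next I'll look at enlarged crops and get world numbers.

```bash
python3 - <<'E'
from h import *
np.set_printoptions(precision=4,suppress=True)
p=eyes.camera('top');im=p['image'][:,:,::-1]
a=cv2.resize(im[235:305,150:250],(800,560),interpolation=cv2.INTER_CUBIC)
cv2.imwrite('pics/h.png',cv2.resize(a,(560,392)))
b=cv2.resize(im[150:235,295:435],None,fx=5,fy=5,interpolation=cv2.INTER_CUBIC)
c=cv2.resize(im[240:300,150:240],(700,466//1),interpolation=cv2.INTER_CUBIC)[:466]
cv2.imwrite('pics/both.png',cv2.resize(np.vstack([b,c]),None,fx=.66,fy=.66))
print(p['R'])
print('pack top',atz(p,(176,271),.075),'holder',atz(p,(192.9,270.3),0))
print('mouth',atz(p,(414.3,201.2),0),'pad',atz(p,(384.8,168.4),.09),'handle',atz(p,(305.2,198.2),.065),'seated',atz(p,(381.5,199.1),.053),'pocket',atz(p,(348,200),.018),'ts',atz(p,(397.9,167.2),.103))
sc=eyes.camera('scene')
for l,a1,b1 in [('holder',(313.8,177.4),(192.9,270.3)),('mouth',(168.9,289.6),(414.3,201.2)),('pad',(203.7,277.6),(384.8,168.4)),('handle',(265.2,234.2),(305.2,198.2))]: print(l,tri([(sc,a1),(p,b1)]))
for l in ['holder','pack_c','lever_pad','handle']:
    for d in eyes.regions_of(p,l)[:2]:
        print(l,d['p'],d['xy'],cv2.minAreaRect(np.argwhere(d['region'])[:,::-1].astype(np.float32)))
E
```

```text
[[-0.0232 -0.9997  0.0121]
 [-0.9924  0.0215 -0.1209]
 [ 0.1206 -0.0148 -0.9926]]
pack top [0.4615 0.3636 0.075 ] holder [0.464  0.3375 0.    ]
mouth [ 0.6202 -0.2048  0.    ] pad [ 0.6839 -0.1154  0.09  ] handle [0.6228 0.0671 0.065 ] seated [ 0.6188 -0.1127  0.053 ] pocket [ 0.6238 -0.0393  0.018 ] ts [ 0.6832 -0.1423  0.103 ]
holder [ 0.4599  0.3295 -0.0014]
mouth [ 0.6196 -0.2027  0.0056]
pad [ 0.6842 -0.1231  0.079 ]
handle [0.6235 0.066  0.0586]
holder 0.56 [216.4, 282.1] ((202.9263153076172, 278.0746154785156), (27.823453903198242, 62.19765853881836), 54.117862701416016)
pack_c 0.76 [178.4, 267.3] ((176.8463134765625, 270.0408630371094), (27.883094787597656, 17.029272079467773), 86.42366790771484)
pack_c 0.75 [136.6, 257.3] ((136.0, 260.0), (14.0, 34.0), 90.0)
lever_pad 0.91 [391.2, 170.7] ((399.5, 167.0), (14.0, 43.0), 90.0)
lever_pad 0.4 [194.0, 148.9] ((193.69732666015625, 149.34182739257812), (27.436325073242188, 68.27079010009766), 78.92979431152344)
handle 0.66 [368.2, 194.1] ((367.7801818847656, 189.3239288330078), (62.87248229980469, 126.9500961303711), 88.39399719238281)
```

View pics/both.png

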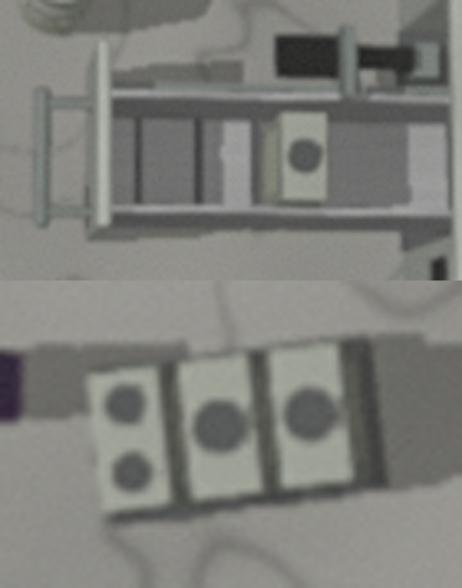

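The drawer crop shows the front pocket empty between its ribs, the rear pack seated, and the pad and tab at upper right. The holder crop shows the two-disc pack leftmost, with discs at about (174.4,264.2) and (175.7,277.2) in full-image pixels.

```bash
cat >> h.py <<'E'
def go(pos,jaw):
    "print shift/turn fractions from measured pose to pos [m], jaw angle deg (mod 180, tool down)"
    s=r.read_state(); R=Ro.from_quat(s['eef_rot']).as_matrix()
    sh=R.T@(np.array(pos)-s['ee_pos'])
    cur=np.degrees(np.arctan2(R[1,1],R[0,1])); d=(jaw-cur+90)%180-90
    c,sn=np.cos(np.radians(d)),np.sin(np.radians(d)); Rz=np.array([[c,-sn,0],[sn,c,0],[0,0,1]])
    R0=np.array([[R[0,1]*0,0,0]]*3)
    y=np.array([np.cos(np.radians(cur)),np.sin(np.radians(cur)),0]); z=np.array([0,0,-1.]); x=np.cross(y,z)
    rv=Ro.from_matrix(R.T@Rz@np.column_stack([x,y,z])).as_rotvec()
    print('pos',s['ee_pos'],'jaw',round(cur,2),'q',np.round(s['joint_positions'],2),'F',np.round(s['ft_force'],1),'w',round(float(s['width']),4),'t',round(float(s['time']),2))
    print('SHIFT',np.round(sh/.2,4),'TURN',np.round(rv/(np.pi/2),4),'worlddeg',round(d,1))
E
python3 - <<'E'
from h import *
np.set_printoptions(precision=4,suppress=True)
p=eyes.camera('top')
f=lambda a,z:atz(p,a,z)
A,B=f((174.4,264.2),.075),f((175.7,277.2),.075);o1,o2=f((192.9,268.2),.075),f((210.4,265.9),.075)
print('discs',A,B,(A+B)/2,o1,o2); v=A-B;print('disc ang',np.degrees(np.arctan2(v[1],v[0])));v=o2-(A+B)/2;print('row ang',np.degrees(np.arctan2(v[1],v[0])),np.linalg.norm(v))
for a,b in[((328.3,177.9),(430.5,179.4)),((328.3,213),(430.5,215.2))]:
    P,Q=f(a,.1),f(b,.1);v=Q-P;print('wall',P,Q,np.degrees(np.arctan2(v[1],v[0])))
v=(A+B)/2
go([v[0],v[1],.2],np.degrees(np.arctan2(*(A-B)[[1,0]])))
E
```

```text
discs [0.4769 0.3673 0.075 ] [0.4477 0.3643 0.075 ] [0.4623 0.3658 0.075 ] [0.4669 0.3257 0.075 ] [0.4712 0.2863 0.075 ]
disc ang 5.8080984648350285
row ang -83.5923887939676 0.08000041038896277
wall [0.6625 0.0159 0.1   ] [ 0.6542 -0.2157  0.1   ] -92.04001238147035
wall [0.5825 0.0187 0.1   ] [ 0.5726 -0.2108  0.1   ] -92.47754826111851
pos [0.2507 0.5725 0.2226] jaw 66.35 q [-1.18  0.33 -0.06  1.46  0.02  1.35 -0.09] F [ 0.  -0.6 -0.5] w 0.0873 t 1.8
SHIFT [-1.3836 -0.5225  0.1127] TURN [ 0.     -0.      0.6727] worlddeg -60.5
```

Emit:
play_rows([
  [-0.25, -0.1, 0, 0, 0, 0.1, 100],
  [-0.5, -0.2, 0, 0, 0, 0.2, 100],
  [-0.75, -0.3, 0, 0, 0, 0.3, 100],
  [-0.95, -0.38, 0, 0, 0, 0.4, 100],
  [-0.95, -0.38, 0, 0, 0, 0.5, 100],
])

```text
time: 2.42
ee_pos: [0.3977, 0.4232, 0.2229]
eef_rot: [0.569, 0.823, 0.0, 0.001]
ft_force: [-1.4, -0.6, 0.4]
width: 0.0867
```

```bash
python3 - <<'E'
from h import *
go([.4623,.3658,.2],6)
E
```

```text
pos [0.39773052 0.42324414 0.22293593] jaw 20.67 q [-1.01  0.23  0.13  1.59 -0.03  1.32 -0.51] F [-1.4 -0.6  0.4] w 0.0867 t 2.42
SHIFT [-0.3826  0.2005  0.1153] TURN [0.0008 0.0005 0.1631] worlddeg -14.7
```

Emit:
play_rows([
  [-0.2, 0.1, 0.05, 0, 0, 0.08, 100],
  [-0.38, 0.2, 0.11, 0, 0, 0.163, 100],
  [-0.38, 0.2, 0.11, 0, 0, 0.163, 100],
  [-0.38, 0.2, 0.11, 0, 0, 0.163, 100],
])

```text
time: 2.92
ee_pos: [0.4587, 0.3711, 0.2007]
eef_rot: [0.664, 0.748, 0.0, -0.0]
ft_force: [-0.3, 0.2, 0.3]
width: 0.0867
```

```bash
cat >> h.py <<'E'
def wproj(p,X):
    q=np.array(p['R'])@X+p['t'];th=np.arctan2(np.hypot(q[0],q[1]),q[2]);K=np.array(p['mtx']);n=q[:2]/np.hypot(q[0],q[1])
    return K[:2,2]+K[0,0]*th*n
def wray_atz(p,xy,z):
    K=np.array(p['mtx']);v=(np.array(xy)-K[:2,2])/K[0,0];th=np.hypot(*v);d=np.array([*(v/th*np.sin(th)),np.cos(th)])
    R=np.array(p['R']);c=-R.T@p['t'];d=R.T@d;return c+d*(z-c[2])/d[2]
E
python3 - <<'E'
from h import *
np.set_printoptions(precision=4,suppress=True)
go([.4623,.3658,.035],6)
p=eyes.camera('wrist');im=p['image'].copy()
for l in ['pack_c']:
    for d in eyes.landmark_of(p,l): print(d['p'],d['xy'],wray_atz(p,d['xy'],.038))
c=np.array([.4623,.3658,.073]);a=np.radians(6.2);u=np.array([np.cos(a),np.sin(a),0]);v=np.array([-u[1],u[0],0])
for s,t in((1,1),(1,-1),(-1,-1),(-1,1)):
    q=wproj(p,c+s*.031*u+t*.016*v);print(q);cv2.circle(im,tuple(int(round(k)) for k in q),2,(255,0,0),-1)
save({'image':im},'w1')
E
```

```text
pos [0.4587 0.3711 0.2007] jaw 6.76 q [-0.93  0.27  0.21  1.6  -0.06  1.28 -0.6 ] F [-0.3  0.2  0.3] w 0.0867 t 2.92
SHIFT [-0.0288  0.0148  0.8284] TURN [-0.0001 -0.0004  0.0084] worlddeg -0.8
0.66 [321.3, 110.3] [0.4914 0.4638 0.038 ]
[314.8374 193.832 ]
[313.5713 227.2105]
[247.6486 226.6231]
[247.1774 193.1744]
```

View pics/w1.png

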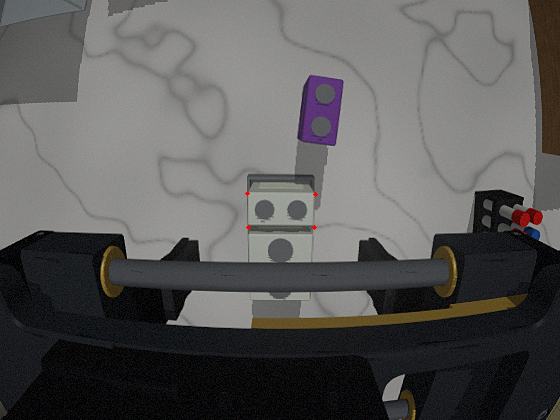

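The predicted corners in red sit right on the two-disc pack's top (columns 248–314, rows 193–227). The estimate holds, so I'll go down.

Emit:
play_rows([
  [-0.028, 0.015, 0.15, 0, 0, 0.008, 100],
  [-0.028, 0.015, 0.3, 0, 0, 0.008, 100],
  [-0.028, 0.015, 0.45, 0, 0, 0.008, 100],
  [-0.028, 0.015, 0.5, 0, 0, 0.008, 100],
  [-0.028, 0.015, 0.5, 0, 0, 0.008, 100],
])

```text
time: 3.65
ee_pos: [0.4624, 0.3658, 0.1008]
eef_rot: [0.669, 0.743, -0.0, -0.0]
ft_force: [0.1, -0.0, 0.5]
width: 0.0866
```

```bash
python3 - <<'E'
from h import *
go([.4623,.3658,.035],6.2)
E
```

```text
pos [0.46243463 0.36580606 0.10077243] jaw 6.03 q [-0.91  0.35  0.2   1.71 -0.08  1.09 -0.58] F [ 0.1 -0.   0.5] w 0.0866 t 3.65
SHIFT [ 0.     -0.0006  0.3289] TURN [-0.0002 -0.     -0.0019] worlddeg 0.2
```

Emit:
play_rows([
  [0, 0, 0.12, 0, 0, 0, 100],
  [0, 0, 0.24, 0, 0, 0, 100],
  [0, 0, 0.329, 0, 0, 0, 100],
  [0, 0, 0.329, 0, 0, 0, 100],
  [0, 0, 0.329, 0, 0, 0, 85],
], squeeze=25)

```text
time: 4.28
ee_pos: [0.4634, 0.3658, 0.0359]
eef_rot: [0.669, 0.743, 0.001, 0.0]
ft_force: [-0.3, 1.0, 0.5]
width: 0.0825
```

Emit:
play_rows([
  [0, 0, 0, 0, 0, 0, 60],
  [0, 0, 0, 0, 0, 0, 60],
  [0, 0, 0, 0, 0, 0, 60],
  [0, 0, 0, 0, 0, 0, 60],
  [0, 0, 0, 0, 0, 0, 60],
])

```text
time: 4.9
ee_pos: [0.4627, 0.3655, 0.0353]
eef_rot: [0.669, 0.743, 0.0, -0.0]
ft_force: [-2.2, -0.9, 5.7]
width: 0.062
```

Emit:
play_rows([
  [0, 0, -0.1, 0, 0, 0, 60],
  [0, 0, -0.25, 0, 0, 0, 60],
  [0, 0, -0.4, 0, 0, 0, 60],
  [0, 0, -0.5, 0, 0, 0, 60],
  [0, 0, -0.5, 0, 0, 0, 60],
])

```text
time: 5.52
ee_pos: [0.4635, 0.3656, 0.1358]
eef_rot: [0.669, 0.743, 0.001, 0.0]
ft_force: [-0.3, 0.6, -4.1]
width: 0.0617
```

```bash
python3 - <<'E'
from h import *
go([.55,.2,.06],-2.2)
E
```

```text
pos [0.46348165 0.36564723 0.13576899] jaw 5.95 q [-0.92  0.32  0.21  1.68 -0.07  1.15 -0.59] F [-0.3  0.6 -4.1] w 0.0617 t 5.53
SHIFT [-0.8692  0.3436  0.3782] TURN [ 0.0012 -0.001   0.0906] worlddeg -8.2
```

Emit:
play_rows([
  [-0.15, 0.06, 0, 0, 0, 0.015, 60],
  [-0.4, 0.16, 0, 0, 0, 0.045, 60],
  [-0.65, 0.26, 0, 0, 0, 0.07, 60],
  [-0.82, 0.33, 0, 0, 0, 0.09, 60],
  [-0.87, 0.344, 0, 0, 0, 0.09, 60],
])

```text
time: 6.15
ee_pos: [0.5502, 0.1948, 0.1334]
eef_rot: [0.722, 0.692, -0.001, 0.0]
ft_force: [-0.2, 0.8, -3.2]
width: 0.062
```

Emit:
play_rows([
  [0, 0, 0.1, 0, 0, 0, 60],
  [0, 0, 0.25, 0, 0, 0, 60],
  [0, 0, 0.4, 0, 0, 0, 60],
  [0, 0, 0.45, 0, 0, 0, 60],
  [0, 0, 0.45, 0, 0, 0, 60],
])

```text
time: 6.78
ee_pos: [0.5488, 0.1992, 0.0442]
eef_rot: [0.72, 0.694, -0.001, -0.0]
ft_force: [-0.0, -0.8, -2.4]
width: 0.0615
```

```bash
python3 - <<'E'
from h import *
go([.55,.2,.0325],-2.2)
E
```

```text
pos [0.54881088 0.19923903 0.04418746] jaw -2.13 q [-0.68  0.42  0.31  1.77 -0.15  0.98 -0.35] F [-0.  -0.8 -2.4] w 0.0615 t 6.78
SHIFT [0.0041 0.0059 0.0584] TURN [-0.0008  0.0004  0.0008] worlddeg -0.1
```

Lower it slowly until it touches.

Emit:
play_rows([
  [0, 0, 0.02, 0, 0, 0, 60],
  [0, 0, 0.035, 0, 0, 0, 60],
  [0, 0, 0.045, 0, 0, 0, 60],
  [0, 0, 0.053, 0, 0, 0, 60],
  [0, 0, 0.058, 0, 0, 0, 60],
])

```text
time: 7.4
ee_pos: [0.5493, 0.1993, 0.0331]
eef_rot: [0.72, 0.694, 0.0, -0.0]
ft_force: [0.1, -0.2, -3.4]
width: 0.0616
```

Emit:
play_rows([
  [0, 0, 0.002, 0, 0, 0, 60],
  [0, 0, 0.004, 0, 0, 0, 60],
  [0, 0, 0.004, 0, 0, 0, 60],
])

```text
time: 7.78
ee_pos: [0.5493, 0.1994, 0.0323]
eef_rot: [0.72, 0.694, 0.0, -0.0]
ft_force: [0.3, 0.4, -2.7]
width: 0.0623
```

Emit:
play_rows([
  [0, 0, 0.003, 0, 0, 0, 60],
  [0, 0, 0.006, 0, 0, 0, 60],
  [0, 0, 0.006, 0, 0, 0, 60],
])

```text
time: 8.15
ee_pos: [0.5494, 0.1994, 0.0322]
eef_rot: [0.72, 0.694, 0.0, -0.0]
ft_force: [-5.5, -2.0, 9.8]
width: 0.0616
```

Emit:
play_rows([
  [0, 0, 0, 0, 0, 0, 75],
  [0, 0, 0, 0, 0, 0, 90],
  [0, 0, 0, 0, 0, 0, 100],
  [0, 0, 0, 0, 0, 0, 100],
  [0, 0, 0, 0, 0, 0, 100],
])

```text
time: 8.78
ee_pos: [0.5493, 0.1993, 0.0311]
eef_rot: [0.72, 0.694, -0.0, -0.0]
ft_force: [-0.2, -1.2, 1.2]
width: 0.086
```

Emit:
play_rows([
  [0, 0, -0.1, 0, 0, 0, 100],
  [0, 0, -0.3, 0, 0, 0, 100],
  [0, 0, -0.5, 0, 0, 0, 100],
  [0, 0, -0.55, 0, 0, 0, 100],
  [0, 0, -0.55, 0, 0, -0.1, 100],
])

```text
time: 9.4
ee_pos: [0.5496, 0.1996, 0.1418]
eef_rot: [0.662, 0.749, 0.001, 0.0]
ft_force: [0.2, 0.2, -0.3]
width: 0.0869
```

Emit:
play_rows([
  [0, 0, 0, 0, 0, -0.1, 100],
  [0, 0, 0, 0, 0, -0.2, 100],
  [0, 0, 0, 0, 0, -0.3, 100],
  [0, 0, 0, 0, 0, -0.4, 100],
  [0, 0, 0, 0, 0, -0.5, 100],
])

```text
time: 10.02
ee_pos: [0.5489, 0.1992, 0.1402]
eef_rot: [0.324, 0.946, -0.0, -0.0]
ft_force: [-0.3, -0.7, -0.1]
width: 0.0874
```

Emit:
play_rows([
  [0, 0, 0, 0, 0, -0.1, 100],
  [0, 0, 0, 0, 0, -0.2, 100],
  [0, 0, 0, 0, 0, -0.3, 100],
  [0, 0, 0, 0, 0, -0.4, 100],
  [0, 0, 0, 0, 0, -0.4, 100],
])

```text
time: 10.65
ee_pos: [0.549, 0.1992, 0.1404]
eef_rot: [0.019, 1.0, -0.0, -0.001]
ft_force: [0.6, -0.2, -0.6]
width: 0.0871
```

```bash
python3 - <<'E'
from h import *
go([.5494,.1994,.030],87.8)
p=eyes.camera('wrist')
save(p,'w2')
E
```

```text
pos [0.54897555 0.19916075 0.14036356] jaw 87.8 q [-0.52  0.3   0.11  1.68 -0.04  1.16  1.13] F [ 0.6 -0.2 -0.6] w 0.0871 t 10.65
SHIFT [-0.0027  0.0014  0.5518] TURN [-0.0002 -0.0007  0.    ] worlddeg -0.0
```

View pics/w2.png

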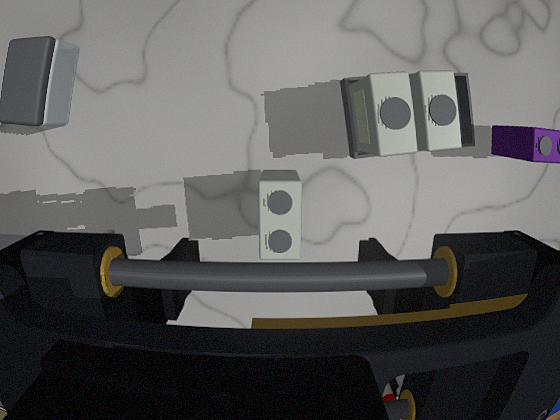

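The pack stands upright at columns 260–300 between the jaws, and the two other packs are still in the holder. Now I'll regrip it on its broad sides.

Emit:
play_rows([
  [0, 0, 0.15, 0, 0, 0, 100],
  [0, 0, 0.3, 0, 0, 0, 100],
  [0, 0, 0.45, 0, 0, 0, 100],
  [0, 0, 0.552, 0, 0, 0, 100],
  [0, 0, 0.552, 0, 0, 0, 80],
])

```text
time: 11.32
ee_pos: [0.548, 0.1989, 0.0291]
eef_rot: [0.02, 1.0, -0.001, -0.002]
ft_force: [0.3, -0.2, 0.5]
width: 0.0824
```

Emit:
play_rows([
  [0, 0, 0, 0, 0, 0, 60],
  [0, 0, 0, 0, 0, 0, 45],
  [0, 0, 0, 0, 0, 0, 25],
  [0, 0, 0, 0, 0, 0, 20],
  [0, 0, 0, 0, 0, 0, 20],
])

```text
time: 11.95
ee_pos: [0.5494, 0.1994, 0.0309]
eef_rot: [0.019, 1.0, 0.0, 0.0]
ft_force: [0.4, 0.8, 0.5]
width: 0.0349
```

Emit:
play_rows([
  [0, 0, 0, 0, 0, 0, 20],
  [0, 0, 0, 0, 0, 0, 20],
  [0, 0, 0, 0, 0, 0, 20],
])

```text
time: 12.32
ee_pos: [0.5494, 0.1995, 0.0309]
eef_rot: [0.019, 1.0, 0.0, 0.0]
ft_force: [0.8, 0.6, 1.0]
width: 0.0318
```

Emit:
play_rows([
  [0, 0, -0.1, 0, 0, 0, 20],
  [0, 0, -0.3, 0, 0, 0, 20],
  [0, 0, -0.5, 0, 0, 0, 20],
  [0, 0, -0.65, 0, 0, 0, 20],
  [0, 0, -0.65, 0, 0, 0, 20],
])

```text
time: 12.95
ee_pos: [0.5504, 0.1996, 0.1625]
eef_rot: [0.019, 1.0, 0.001, 0.002]
ft_force: [0.5, -0.5, -3.3]
width: 0.0315
```

```bash
python3 - <<'E'
from h import *
np.set_printoptions(precision=4,suppress=True)
p=eyes.camera('top');im=p['image'][:,:,::-1].copy()
for i in range(3):
    for l in('pocket','seated_c'): print(l,[(np.round(d['xy'],1),round(float(d['p']),2),atz(p,d['xy'],.018 if l=='pocket' else .053)) for d in eyes.landmark_of(p,l)][:3])
    break
# model: mouth at M, yaw
a=np.radians(-92.2);ux=np.array([np.cos(a),np.sin(a),0]);uy=np.array([-ux[1],ux[0],0])
c=(np.array([.6625,.0159,0])+[.5825,.0187,0])/2
M=c+ux*(.0173+.2157) ; print(c,ux,uy)
b=cv2.resize(im[150:235,295:435],(800,486),interpolation=cv2.INTER_CUBIC)
cv2.imwrite('pics/dr.png',b)
go([.615,-.04,.16],87.8)
E
```

```text
pocket [(array([380.7, 199.9]), 0.65, array([ 0.6224, -0.1184,  0.018 ])), (array([348.5, 198.1]), 0.64, array([ 0.6285, -0.0407,  0.018 ]))]
seated_c [(array([382. , 198.8]), 0.67, array([ 0.6195, -0.1139,  0.053 ]))]
[0.6225 0.0173 0.    ] [-0.0384 -0.9993  0.    ] [ 0.9993 -0.0384  0.    ]
pos [0.5484 0.1989 0.1589] jaw 87.86 q [-0.52  0.28  0.11  1.66 -0.03  1.2   1.13] F [-0.4  0.5 -3.5] w 0.0317 t 13.1
SHIFT [-0.3775 -1.1811 -0.005 ] TURN [-0.0008 -0.0016  0.0006] worlddeg -0.1
```

View pics/dr.png

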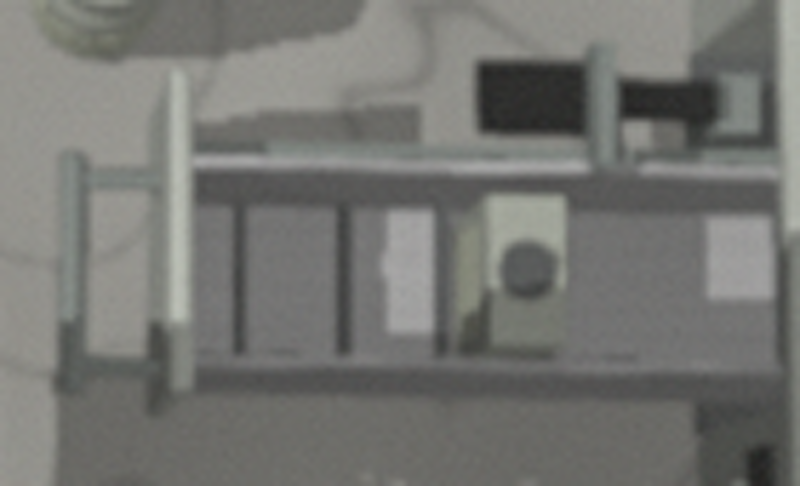

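The crop shows the empty pocket between ribs at columns 239 and 344. The wall's floor edge is at row 206, the near wall's top edge at row 355, and the seated pack at column 525.

```bash
python3 - <<'E'
from h import *
np.set_printoptions(precision=4,suppress=True)
p=eyes.camera('top')
f=lambda c,rw,z:atz(p,(295+c/5.714,150+rw/5.714),z)
print('upper floor edge',f(291,206,.018),f(200,205,.018),f(760,213,.018))
print('upper wall top inner/outer',f(291,168,.1),f(291,152,.1),'lower inner',f(291,355,.1),f(291,365,.1))
print('upper wall line',f(200,160,.1),f(770,171,.1),'lower line',f(200,360,.1),f(770,366,.1))
r1,r2=f(239,280,.028),f(344,280,.028);print('ribs',r1,r2,(r1+r2)/2)
print('rib tilt',f(239,210,.028),f(239,350,.028))
print('seated disc',f(527,268,.09))
print('plate',f(178,70,.102),f(178,390,.102),'handle',f(70,155,.065),f(70,390,.065))
print('pad',f(480,95,.09),f(588,95,.09),'tab',f(600,45,.112),f(600,165,.112))
E
```

```text
upper floor edge [ 0.6581 -0.0356  0.018 ] [0.6594 0.003  0.018 ] [ 0.6509 -0.2349  0.018 ]
upper wall top inner/outer [ 0.6582 -0.0238  0.1   ] [ 0.6646 -0.0241  0.1   ] lower inner [ 0.5836 -0.0209  0.1   ] [ 0.5797 -0.0208  0.1   ]
upper wall line [0.6622 0.0121 0.1   ] [ 0.653  -0.2139  0.1   ] lower line [0.5824 0.0149 0.1   ] [ 0.5752 -0.2093  0.1   ]
ribs [ 0.6253 -0.011   0.028 ] [ 0.6243 -0.0551  0.028 ] [ 0.6248 -0.0331  0.028 ]
rib tilt [ 0.655  -0.0121  0.028 ] [ 0.5957 -0.01    0.028 ]
seated disc [ 0.6178 -0.1178  0.09  ]
plate [0.6982 0.0198 0.102 ] [0.5705 0.0242 0.102 ] handle [0.6724 0.0609 0.065 ] [0.5759 0.0638 0.065 ]
pad [ 0.6883 -0.1023  0.09  ] [ 0.6875 -0.1457  0.09  ] tab [ 0.7025 -0.1458  0.112 ] [ 0.6545 -0.1433  0.112 ]
```

Emit:
play_rows([
  [-0.06, -0.15, 0, 0, 0, 0, 20],
  [-0.14, -0.4, 0, 0, 0, 0, 20],
  [-0.22, -0.65, 0, 0, 0, 0, 20],
  [-0.3, -0.85, 0, 0, 0, 0, 20],
  [-0.37, -0.95, 0, 0, 0, 0, 20],
])

```text
time: 13.78
ee_pos: [0.6158, 0.0033, 0.1592]
eef_rot: [0.02, 1.0, -0.001, -0.001]
ft_force: [0.4, 0.5, -2.7]
width: 0.0317
```

```bash
python3 - <<'E'
from h import *
go([.6208,-.033,.12],88)
E
```

```text
pos [0.61578646 0.00327573 0.15919874] jaw 87.67 q [-0.26  0.35  0.23  1.58 -0.08  1.22  1.51] F [ 0.4  0.5 -2.7] w 0.0317 t 13.78
SHIFT [-0.0329 -0.1799  0.1962] TURN [-0.0009 -0.0014 -0.0037] worlddeg 0.3
```

Emit:
play_rows([
  [-0.02, -0.1, 0, 0, 0, 0, 20],
  [-0.03, -0.18, 0, 0, 0, -0.003, 20],
  [-0.03, -0.18, 0, 0, 0, -0.003, 20],
  [-0.03, -0.18, 0, 0, 0, -0.003, 20],
])

```text
time: 14.28
ee_pos: [0.6206, -0.0282, 0.1607]
eef_rot: [0.016, 1.0, 0.0, -0.0]
ft_force: [-0.8, 0.1, -2.1]
width: 0.032
```

```bash
python3 - <<'E'
from h import *
go([.6208,-.033,.0485],88)
p=eyes.camera('wrist'); save(p,'w3')
go([.6208,-.033,.0485],88)
E
```

```text
pos [ 0.62062883 -0.02821189  0.16069028] jaw 88.2 q [-0.22  0.36  0.24  1.57 -0.09  1.22  1.58] F [-0.8  0.1 -2.1] w 0.032 t 14.28
SHIFT [-0.0017 -0.0244  0.5609] TURN [ 0.0005 -0.0001  0.0022] worlddeg -0.2
pos [ 0.62073088 -0.02804071  0.16079118] jaw 88.22 q [-0.22  0.36  0.24  1.57 -0.09  1.22  1.58] F [-0.4 -0.2 -2.6] w 0.0318 t 14.32
SHIFT [-0.0011 -0.0253  0.5614] TURN [0.0005 0.     0.0025] worlddeg -0.2
```

View pics/w3.png

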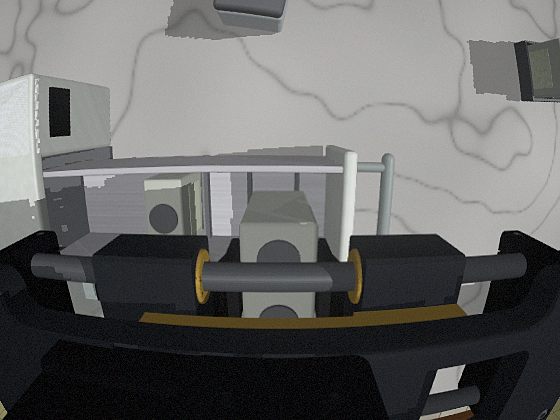

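The pack is held square above the front pocket. The near drawer wall runs along row 168 and the front plate stands at column 345, with no interference. Lowering.

Emit:
play_rows([
  [-0.001, -0.025, 0.05, 0, 0, 0.002, 20],
  [-0.001, -0.025, 0.15, 0, 0, 0.002, 20],
  [-0.001, -0.025, 0.25, 0, 0, 0.002, 20],
  [-0.001, -0.025, 0.28, 0, 0, 0.002, 20],
  [-0.001, -0.025, 0.28, 0, 0, 0.002, 20],
])

```text
time: 14.95
ee_pos: [0.6207, -0.0344, 0.1045]
eef_rot: [0.018, 1.0, 0.0, -0.0]
ft_force: [0.0, -0.2, -2.4]
width: 0.0319
```

```bash
python3 - <<'E'
from h import *
go([.6208,-.033,.0485],88)
E
```

```text
pos [ 0.62069553 -0.03442608  0.10448089] jaw 87.95 q [-0.2   0.41  0.24  1.62 -0.1   1.12  1.59] F [ 0.  -0.2 -2.4] w 0.0319 t 14.95
SHIFT [-0.0004  0.0071  0.2799] TURN [ 0.     -0.0004 -0.0005] worlddeg 0.0
```

Emit:
play_rows([
  [0, 0.006, 0.06, 0, 0, 0, 20],
  [0, 0.006, 0.13, 0, 0, 0, 20],
  [0, 0.006, 0.19, 0, 0, 0, 20],
  [0, 0.006, 0.23, 0, 0, 0, 20],
  [0, 0.006, 0.25, 0, 0, 0, 20],
])

```text
time: 15.58
ee_pos: [0.6207, -0.0333, 0.0541]
eef_rot: [0.018, 1.0, -0.0, -0.0]
ft_force: [0.9, -0.3, -3.1]
width: 0.0319
```

Emit:
play_rows([
  [0, 0, 0.008, 0, 0, 0, 20],
  [0, 0, 0.014, 0, 0, 0, 20],
  [0, 0, 0.02, 0, 0, 0, 20],
  [0, 0, 0.024, 0, 0, 0, 20],
  [0, 0, 0.024, 0, 0, 0, 20],
])

```text
time: 16.2
ee_pos: [0.6209, -0.0333, 0.0499]
eef_rot: [0.018, 1.0, 0.0, 0.0]
ft_force: [0.2, 1.1, -1.0]
width: 0.0318
```

Emit:
play_rows([
  [0, 0, 0.003, 0, 0, 0, 20],
  [0, 0, 0.005, 0, 0, 0, 20],
  [0, 0, 0.005, 0, 0, 0, 20],
])

```text
time: 16.58
ee_pos: [0.6209, -0.0333, 0.0489]
eef_rot: [0.018, 1.0, 0.0, 0.0]
ft_force: [-0.1, -0.5, -3.1]
width: 0.0319
```

Emit:
play_rows([
  [0, 0, 0.003, 0, 0, 0, 20],
  [0, 0, 0.005, 0, 0, 0, 20],
  [0, 0, 0.005, 0, 0, 0, 20],
])

```text
time: 16.95
ee_pos: [0.621, -0.0333, 0.0488]
eef_rot: [0.018, 1.0, 0.0, 0.0]
ft_force: [-5.1, 1.1, 6.6]
width: 0.0316
```

Contact with the floor, at the expected height. Open part-way and withdraw.

Emit:
play_rows([
  [0, 0, 0, 0, 0, 0, 45],
  [0, 0, 0, 0, 0, 0, 52],
  [0, 0, 0, 0, 0, 0, 55],
  [0, 0, 0, 0, 0, 0, 55],
  [0, 0, 0, 0, 0, 0, 55],
])

```text
time: 17.58
ee_pos: [0.6209, -0.0333, 0.0479]
eef_rot: [0.018, 1.0, 0.0, 0.0]
ft_force: [-0.7, 0.3, -0.4]
width: 0.0474
```

Emit:
play_rows([
  [0, 0, -0.1, 0, 0, 0, 55],
  [0, 0, -0.25, 0, 0, 0, 55],
  [0, 0, -0.4, 0, 0, 0, 55],
  [0, 0, -0.55, 0, 0, 0, 55],
  [0, 0, -0.7, 0, 0, 0, 55],
])

```text
time: 18.2
ee_pos: [0.6211, -0.0334, 0.1907]
eef_rot: [0.018, 1.0, 0.0, 0.001]
ft_force: [0.2, 0.1, 0.5]
width: 0.0477
```

```bash
python3 - <<'E'
from h import *
go([.687,-.122,.17],-2)
p=eyes.camera('top')
b=cv2.resize(p['image'][150:235,295:435,::-1],(800,486),interpolation=cv2.INTER_CUBIC);cv2.imwrite('pics/dr2.png',b)
E
```

```text
pos [ 0.62106685 -0.03343145  0.19067911] jaw 87.94 q [-0.21  0.34  0.25  1.53 -0.09  1.28  1.58] F [0.2 0.1 0.5] w 0.0477 t 18.2
SHIFT [-0.3452 -0.4307  0.1039] TURN [9.000e-04 7.000e-04 9.993e-01] worlddeg -89.9
```

View pics/dr2.png

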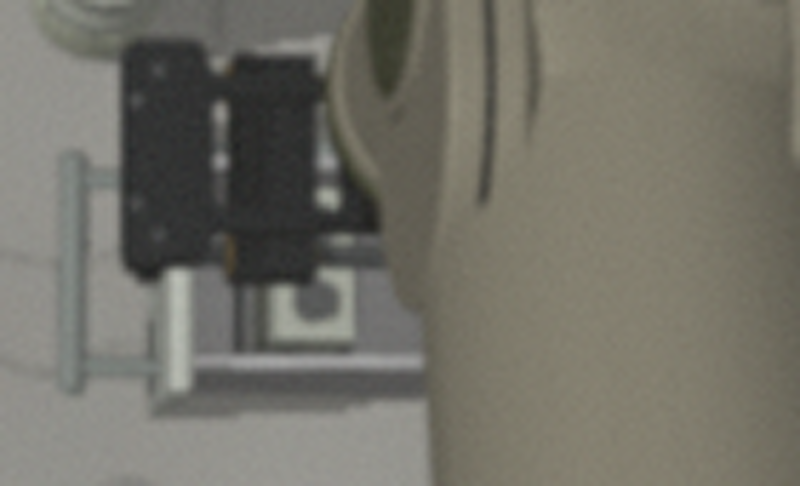

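The pack now stands in the front pocket with its disc at (318,298) in the crop, and the gripper is clear above. Next I turn the jaws, close them, and go above the pad.

Emit:
play_rows([
  [-0.06, -0.08, 0, 0, 0, 0.1, 40],
  [-0.12, -0.16, 0, 0, 0, 0.2, 20],
  [-0.2, -0.25, 0, 0, 0, 0.3, 0],
  [-0.28, -0.36, 0, 0, 0, 0.4, 0],
  [-0.34, -0.43, 0, 0, 0, 0.5, 0],
])

```text
time: 18.88
ee_pos: [0.6863, -0.1231, 0.1894]
eef_rot: [0.402, 0.916, 0.0, 0.001]
ft_force: [0.2, 0.7, 0.5]
width: 0.0061
```

Emit:
play_rows([
  [0, 0, 0, 0, 0, 0.1, 0],
  [0, 0, 0, 0, 0, 0.2, 0],
  [0, 0, 0, 0, 0, 0.3, 0],
  [0, 0, 0, 0, 0, 0.4, 0],
  [0, 0, 0, 0, 0, 0.5, 0],
])

```text
time: 19.5
ee_pos: [0.686, -0.1216, 0.1894]
eef_rot: [0.721, 0.693, 0.001, 0.0]
ft_force: [-0.6, 0.2, -0.2]
width: 0.0006
```

```bash
python3 - <<'E'
from h import *
np.set_printoptions(precision=4,suppress=True)
p=eyes.camera('wrist');save(p,'w4')
for l in('lever_pad','thumb_stop'): print(l,[(np.round(d['xy'],1),round(float(d['p']),2),wray_atz(p,d['xy'],.09 if 'pad' in l else .103)) for d in eyes.landmark_of(p,l)][:3])
for X in([.6877,-.1235,.09],[.6870,-.1458,.103]): print(wproj(p,np.array(X)))
go([.6877,-.126,.1],-2)
E
```

```text
lever_pad [(array([282.6, 212.2]), 0.82, array([ 0.6901, -0.1217,  0.09  ]))]
thumb_stop [(array([269., 240.]), 0.91, array([ 0.6781, -0.1412,  0.103 ]))]
[279.8516 214.4355]
[280.1758 244.8667]
pos [ 0.6859 -0.1216  0.1889] jaw -1.89 q [-0.26  0.55  0.55  1.32 -0.29  1.35  0.26] F [-1.1 -0.5 -0.1] w 0.0006 t 19.65
SHIFT [-0.0219  0.0093  0.4446] TURN [0.0005 0.     0.0012] worlddeg -0.1
```

View pics/w4.png

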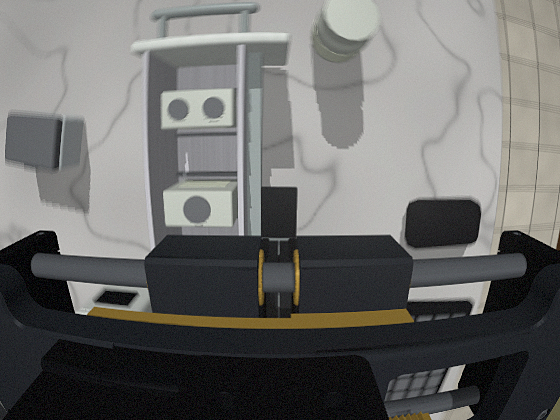

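Both packs stand upright in the drawer. The pad lies at columns 262–298, rows 187–238, which agrees with the prediction of (280,214). Descend onto it.

Emit:
play_rows([
  [-0.02, 0.009, 0.12, 0, 0, 0, 0],
  [-0.02, 0.009, 0.26, 0, 0, 0, 0],
  [-0.02, 0.009, 0.38, 0, 0, 0, 0],
  [-0.02, 0.009, 0.44, 0, 0, 0, 0],
  [-0.02, 0.009, 0.45, 0, 0, 0, 0],
])

```text
time: 20.27
ee_pos: [0.6873, -0.1257, 0.0978]
eef_rot: [0.719, 0.695, -0.0, -0.0]
ft_force: [0.3, 0.2, 0.4]
width: 0.0005
```

Emit:
play_rows([
  [0, 0, 0.02, 0, 0, 0, 0],
  [0, 0, 0.045, 0, 0, 0, 0],
  [0, 0, 0.07, 0, 0, 0, 0],
  [0, 0, 0.085, 0, 0, 0, 0],
  [0, 0, 0.085, 0, 0, 0, 0],
])

```text
time: 20.9
ee_pos: [0.6884, -0.1261, 0.084]
eef_rot: [0.72, 0.694, 0.001, 0.001]
ft_force: [-6.7, 1.6, 18.6]
width: 0.0001
```

```bash
python3 - <<'E'
from h import *
go([.6865,-.136,.0815],-2)
go([.6865-.0014,-.176,.0815],-2)
E
```

```text
pos [ 0.68837254 -0.1261217   0.0839665 ] jaw -2.05 q [-0.24  0.64  0.52  1.42 -0.33  1.17  0.29] F [-6.7  1.6 18.6] w 0.0001 t 20.9
SHIFT [-0.0497 -0.0076  0.0123] TURN [ 0.0018 -0.0001 -0.0005] worlddeg 0.0
pos [ 0.68837254 -0.1261217   0.0839665 ] jaw -2.05 q [-0.24  0.64  0.52  1.42 -0.33  1.17  0.29] F [-6.7  1.6 18.6] w 0.0001 t 20.9
SHIFT [-0.2498 -0.0075  0.0123] TURN [ 0.0018 -0.0001 -0.0005] worlddeg 0.0
```

Emit:
play_rows([
  [-0.01, 0, -0.005, 0, 0, 0, 0],
  [-0.03, 0, -0.008, 0, 0, 0, 0],
  [-0.05, 0, -0.008, 0, 0, 0, 0],
  [-0.07, 0, -0.008, 0, 0, 0, 0],
  [-0.09, 0, -0.008, 0, 0, 0, 0],
])

```text
time: 21.52
ee_pos: [0.6876, -0.143, 0.0843]
eef_rot: [0.719, 0.695, 0.001, 0.0]
ft_force: [-3.1, 3.3, 11.3]
width: 0.0006
```

Emit:
play_rows([
  [-0.03, 0, 0, 0, 0, 0, 0],
  [-0.07, 0, 0, 0, 0, 0, 0],
  [-0.11, 0, 0, 0, 0, 0, 0],
  [-0.15, 0, 0, 0, 0, 0, 0],
  [-0.19, 0, 0, 0, 0, 0, 0],
])

```text
time: 22.15
ee_pos: [0.6861, -0.1812, 0.0842]
eef_rot: [0.719, 0.695, 0.001, 0.0]
ft_force: [-4.1, 3.6, 11.7]
width: 0.0004
```

The drawer is moving, about 45 mm so far. Now I back off, lift, and go to the front of the handle.

Emit:
play_rows([
  [0.02, 0, -0.03, 0, 0, 0, 0],
  [0.03, 0, -0.15, 0, 0, 0, 0],
  [0.03, 0, -0.3, 0, 0, 0, 0],
  [0.03, 0, -0.45, 0, 0, 0, 0],
  [0.03, 0, -0.5, 0, 0, 0, 0],
])

```text
time: 22.78
ee_pos: [0.6864, -0.176, 0.1845]
eef_rot: [0.72, 0.694, 0.001, 0.001]
ft_force: [0.2, -0.9, -1.1]
width: 0.0005
```

```bash
python3 - <<'E'
from h import *
np.set_printoptions(precision=4,suppress=True)
go([.624,.08,.18],-2)
p=eyes.camera('top')
for l,z in(('handle',.065),('lever_pad',.09),('jar_c',.044),('pack_c',.053)): print(l,[(np.round(d['xy'],1),round(float(d['p']),2),atz(p,d['xy'],z)) for d in eyes.landmark_of(p,l)][:3])
E
```

```text
pos [ 0.6864 -0.176   0.1845] jaw -2.04 q [-0.17  0.58  0.56  1.28 -0.3   1.35  0.34] F [ 0.2 -0.9 -1.1] w 0.0005 t 22.77
SHIFT [ 1.268  -0.3574  0.0209] TURN [ 0.0018  0.0002 -0.0005] worlddeg 0.0
handle [(array([329.7, 198.3]), 0.95, array([0.6214, 0.0103, 0.065 ]))]
lever_pad [(array([411.3, 168.3]), 0.67, array([ 0.6829, -0.1763,  0.09  ])), (array([311.6, 144.1]), 0.22, array([0.7443, 0.0504, 0.09  ]))]
jar_c [(array([311.3, 145.7]), 0.6, array([0.7529, 0.0474, 0.044 ]))]
pack_c [(array([370.6, 201. ]), 0.79, array([ 0.6149, -0.0868,  0.053 ])), (array([136.3, 258.5]), 0.76, array([0.4927, 0.4589, 0.053 ]))]
```

Emit:
play_rows([
  [0.2, -0.06, 0, 0, 0, 0, 0],
  [0.45, -0.13, 0, 0, 0, 0, 0],
  [0.7, -0.2, 0, 0, 0, 0, 0],
  [0.95, -0.28, 0, 0, 0, 0, 0],
  [1.0, -0.36, 0, 0, 0, 0, 0],
])

```text
time: 23.65
ee_pos: [0.6197, 0.0319, 0.1809]
eef_rot: [0.717, 0.697, -0.0, -0.001]
ft_force: [-0.7, -0.0, -0.2]
width: 0.0006
```

Emit:
play_rows([
  [0.15, 0, 0, 0, 0, 0, 0],
  [0.24, 0, 0, 0, 0, 0, 0],
  [0.24, 0, 0.2, 0, 0, 0, 0],
  [0.24, 0, 0.4, 0, 0, 0, 0],
  [0.24, 0, 0.4, 0, 0, 0, 0],
])

```text
time: 24.28
ee_pos: [0.6203, 0.0742, 0.0992]
eef_rot: [0.72, 0.694, -0.003, -0.002]
ft_force: [0.3, 0.6, 0.4]
width: 0.0007
```

```bash
python3 - <<'E'
from h import *
np.set_printoptions(precision=4,suppress=True)
go([.623,.05,.053],-2)
p=eyes.camera('wrist');save(p,'w5')
for l,z in(('handle',.065),): print(l,[(np.round(d['xy'],1),round(float(d['p']),2),wray_atz(p,d['xy'],z)) for d in eyes.landmark_of(p,l)][:3])
E
```

```text
pos [0.6203 0.0742 0.0992] jaw -2.06 q [-0.57  0.46  0.49  1.62 -0.23  1.12 -0.06] F [0.3 0.6 0.4] w 0.0007 t 24.27
SHIFT [-0.1201  0.0192  0.2311] TURN [-0.004   0.0013 -0.0007] worlddeg 0.1
handle []
```

Lower to handle height (y 0.074 is well clear of the bar near 0.012), then approach.

Emit:
play_rows([
  [0, 0.01, 0.12, 0, 0, 0, 0],
  [0, 0.01, 0.23, 0, 0, 0, 0],
  [-0.05, 0.01, 0.23, 0, 0, 0, 0],
  [-0.12, 0.01, 0.23, 0, 0, 0, 0],
  [-0.17, 0.01, 0.23, 0, 0, 0, 0],
])

```text
time: 25.0
ee_pos: [0.6242, 0.0387, 0.0582]
eef_rot: [0.72, 0.694, 0.001, 0.001]
ft_force: [1.5, -0.2, -0.5]
width: 0.0008
```

Emit:
play_rows([
  [-0.03, 0, 0, 0, 0, 0, 0],
  [-0.06, 0, 0, 0, 0, 0, 0],
  [-0.09, 0, 0, 0, 0, 0, 0],
  [-0.12, 0, 0, 0, 0, 0, 0],
  [-0.15, 0, 0, 0, 0, 0, 0],
])

```text
time: 25.62
ee_pos: [0.6223, 0.0113, 0.0566]
eef_rot: [0.719, 0.695, 0.0, -0.0]
ft_force: [-0.4, 3.2, 1.3]
width: 0.0005
```

Emit:
play_rows([
  [-0.04, 0, 0, 0, 0, 0, 0],
  [-0.08, 0, 0, 0, 0, 0, 0],
  [-0.12, 0, 0, 0, 0, 0, 0],
  [-0.16, 0, 0, 0, 0, 0, 0],
  [-0.2, 0, 0, 0, 0, 0, 0],
])

```text
time: 26.25
ee_pos: [0.6207, -0.0299, 0.0565]
eef_rot: [0.72, 0.694, -0.0, -0.0]
ft_force: [-1.5, 4.1, 1.0]
width: 0.0007
```

```bash
python3 - <<'E'
from h import *
go([.615,-.143,.053],-2)
E
```

```text
pos [ 0.62069412 -0.02985648  0.05646902] jaw -2.06 q [-0.41  0.5   0.5   1.67 -0.27  1.04  0.14] F [-1.5  4.1  1. ] w 0.0007 t 26.25
SHIFT [-0.5664 -0.0081  0.0173] TURN [-0.0002 -0.0001 -0.0006] worlddeg 0.1
```

Emit:
play_rows([
  [-0.05, 0, 0.005, 0, 0, 0, 0],
  [-0.1, 0, 0.01, 0, 0, 0, 0],
  [-0.15, 0, 0.01, 0, 0, 0, 0],
  [-0.2, 0, 0.01, 0, 0, 0, 0],
  [-0.25, 0, 0.01, 0, 0, 0, 0],
])

```text
time: 26.88
ee_pos: [0.6192, -0.0799, 0.0546]
eef_rot: [0.72, 0.694, 0.0, 0.0]
ft_force: [1.4, 4.3, 2.3]
width: 0.0003
```

Emit:
play_rows([
  [-0.05, 0, 0, 0, 0, 0, 0],
  [-0.1, 0, 0, 0, 0, 0, 0],
  [-0.14, 0, 0, 0, 0, 0, 0],
  [-0.18, 0, 0, 0, 0, 0, 0],
  [-0.22, 0, 0, 0, 0, 0, 0],
])

```text
time: 27.5
ee_pos: [0.6175, -0.1236, 0.0545]
eef_rot: [0.72, 0.694, 0.0, -0.0]
ft_force: [1.8, 3.7, 3.7]
width: 0.0005
```

Emit:
play_rows([
  [-0.02, 0, 0, 0, 0, 0, 0],
  [-0.04, 0, 0, 0, 0, 0, 0],
  [-0.06, 0, 0, 0, 0, 0, 0],
  [-0.08, 0, 0, 0, 0, 0, 0],
  [-0.08, 0, 0, 0, 0, 0, 0],
])

```text
time: 28.12
ee_pos: [0.6166, -0.1401, 0.0544]
eef_rot: [0.72, 0.694, -0.0, 0.0]
ft_force: [0.3, -0.4, 0.6]
width: 0.0003
```

Nearly home. Push gently on to the stop.

Emit:
play_rows([
  [-0.01, 0, 0, 0, 0, 0, 0],
  [-0.02, 0, 0, 0, 0, 0, 0],
  [-0.03, 0, 0, 0, 0, 0, 0],
  [-0.03, 0, 0, 0, 0, 0, 0],
])

```text
time: 28.62
ee_pos: [0.6166, -0.1422, 0.0543]
eef_rot: [0.719, 0.695, 0.001, -0.002]
ft_force: [-2.6, 11.5, 4.2]
width: 0.0008
```

Emit:
play_rows([
  [-0.01, 0, 0, 0, 0, 0, 0],
  [-0.015, 0, 0, 0, 0, 0, 0],
  [-0.015, 0, 0, 0, 0, 0, 0],
])

```text
time: 29.0
ee_pos: [0.6166, -0.1424, 0.0543]
eef_rot: [0.718, 0.696, 0.002, -0.003]
ft_force: [-3.7, 17.9, 7.2]
width: 0.0009
```

Emit:
play_rows([
  [0.03, 0, 0, 0, 0, 0, 0],
  [0.1, 0, 0, 0, 0, 0, 0],
  [0.25, 0, 0, 0, 0, 0, 0],
  [0.4, 0, -0.1, 0, 0, 0, 0],
  [0.5, 0, -0.3, 0, 0, 0, 0],
])

```text
time: 29.62
ee_pos: [0.619, -0.0464, 0.1136]
eef_rot: [0.719, 0.695, -0.001, -0.001]
ft_force: [0.7, -0.8, 0.3]
width: 0.0006
```

Emit:
play_rows([
  [0, 0, -0.2, 0, 0, 0, 0],
  [0.2, 0, -0.5, 0, 0, 0, 0],
  [0.5, 0, -0.6, 0, 0, 0, 0],
  [0.7, 0, -0.6, 0, 0, 0, 0],
  [0.7, 0, -0.6, 0, 0, 0, 0],
])

```text
time: 30.25
ee_pos: [0.6249, 0.0972, 0.2344]
eef_rot: [0.717, 0.697, 0.001, -0.0]
ft_force: [0.8, -0.7, -0.1]
width: 0.0002
```

```bash
python3 - <<'E'
from h import *
np.set_printoptions(precision=4,suppress=True)
p=eyes.camera('top');s=eyes.camera('scene')
for l,z in(('handle',.065),('holder',0),('tipbox_c',.029),('tuberack_c',.046)): print(l,[(np.round(d['xy'],1),round(float(d['p']),2),atz(p,d['xy'],z)) for d in eyes.landmark_of(p,l)][:3])
a=p['image'][110:310,120:440,::-1];b=s['image'][140:340,100:420,::-1]
cv2.imwrite('pics/fin.png',cv2.resize(np.vstack([a,b]),(480*1,600)))
go([0.5,.2,.2],0)
E
```

```text
handle []
holder [(array([195.5, 270.7]), 0.89, array([0.4629, 0.3313, 0.    ])), (array([194.4, 146.4]), 0.17, array([0.7688, 0.333 , 0.    ]))]
tipbox_c []
tuberack_c [(array([193.1, 149.5]), 0.89, array([0.7487, 0.3291, 0.046 ]))]
pos [0.6252 0.0899 0.2344] jaw -2.19 q [-0.6   0.36  0.5   1.45 -0.17  1.37 -0.13] F [-0.3 -0.2  0.6] w 0.0003 t 30.55
SHIFT [ 0.5263 -0.6467  0.1719] TURN [-0.      0.0004 -0.0243] worlddeg 2.2
```

View pics/fin.png

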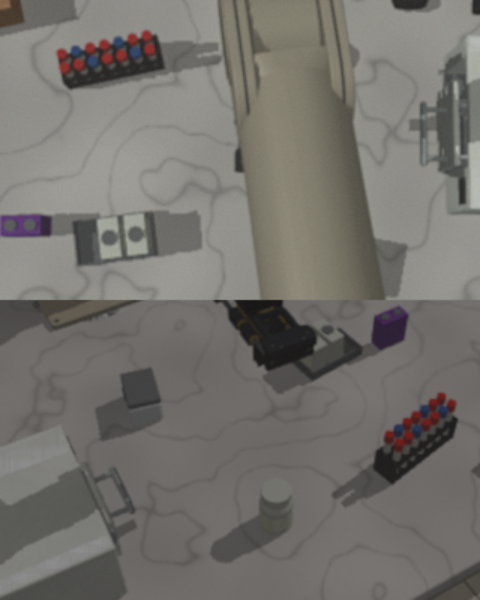

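The drawer is fully home with its front plate against the unit. The jar, rack, tip box and the other two packs are where they were. Handing in.

```bash
python3 -c "
from h import *
print(job.close_job())"
```

```text
the job is handed in; nothing more can be done
None
```

The two-disc pack is loaded in the drawer's front pocket, the drawer is pushed fully home, and the job is handed in at about 31 s of the 70 s allowed. `close_job` gives no verdict.

- **Loading:** I gripped the pack by its ends in the holder and stood it on the bench. I then regripped it on its broad sides and lowered it into the front pocket until the force reading showed it resting on the floor.
- **Drawer:** I pressed the lever pad down, pushed the tab until the drawer had slid about 45 mm, then let go and pushed the handle to the end stop. There the force rose to about 18 N and the tool advanced no further.

**Last checks:**
- The final pictures show the drawer's front plate against the unit.
- The two other packs are still in the holder. The jar, the tube rack and the tip box look unmoved, and the arm is clear of everything.
- Both packs in the drawer were upright in the last close view, taken just before I pressed the lever. They can't be seen now that the drawer is shut, so I have not checked them since.
- The networks did not find the handle or the tip box in the last top picture, because the arm hid part of the view. I judged those two by eye.

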